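# Return the slide case through the sprung flap

### The arm

A 6-joint arm with a two-finger parallel gripper is mounted at the origin on the work surface. World frame = base frame: x ahead of the robot, y to its left, z up, the work surface at z = 0. Lengths are in m, angles in rad, forces in N, time in s.
With the tool pointing down it reaches from about 0.275 to 0.75 m from the base axis. Payload 10.2 kg.
Tool frame: the origin (TCP) lies on the centre line of the jaws, within the pads' length; the fingertips stand 17 mm ahead of it and the grasp point (between the pads) lies 2 mm behind it (ctrl.finger_overhang is the distance from the TCP to the fingertips, in m); x points along the fingers, y is the direction in which the jaws open and shut, and the axes are right-handed (so a half turn about x gives the same grasp; the last joint's range is limited). The gripper opens to 85 mm and grips with 20 to 120 N. Pads are 22 mm wide; open, the fingers measure 114 mm over their backs; the gripper's body (76 mm by 85 mm) begins 54 mm behind the grasp point. The pads swing forward as they close: fully open they stand 13 mm farther back than shut.
Start: joints at [-1.567, 0.313, 1.498, -0, 1.331, -0.223], TCP at [0.118, -0.512, 0.248] pointing down, gripper open.
Joint ranges: [-2.94, 2.94], [-0.97, 2.17], [0.19, 2.56], [-1.23, 4.37], [0.02, 3.11], [-2.88, 2.88]. Speed limits (rad/s): [2.39, 2.39, 3.01, 3.14, 3.14, 3.14].

### API

Orientations are given as a 3x3 rotation matrix whose columns are the frame's x, y, z axes.
In Python, from station import monitor, eyes, job, ctrl gives the robot as it stands.
- The arm moves only by the tool step_arm, never from a script. Its argument "targets" is text: rows parted by semicolons, each of 5 numbers parted by spaces: the gripper command: -1 is fully open, 1 is shut, values between are in proportion, then the shift along the tool's x, y, z in mm, then the turn about the tool's x in degrees. In form: jaw dx dy dz spin; .... A call has 1 to 8 rows; each row is the pose to reach, as a shift and turn from the pose measured when the call began, along the tool's axes at that moment; what a row does not reach only later rows make up. A row lasts 1/8 s, in which the tool goes at most 62.5 mm and 10.7 degrees, less where a joint would pass 70% of its speed; a pose out of reach is approached as far as the arm can. A call with a gripper value outside its range is refused whole. The fingers move at their own pace and stop on an object; "force" is the grip in N (left out, the last holds). Time passes only in rows, so rows that repeat a pose let the fingers close. It gives the time, the measured TCP pose, the force and the opening at its end, in the units of the state.
- monitor.get_state(): the state, without advancing time (a new reading comes with each control period).
- eyes.grab_frame(name): name is "scene" or "top"; returns a dict with "img" (480x640x3 uint8, red, green, blue), "K" (3x3 intrinsics, pixels), "R" (3x3) and "t" (3): a world point X has camera coordinates R X + t. Camera axes: x right, y down, z forward; pixel columns grow to the right and rows downward; lengths in m; the calibration is good to about 2 mm. A picture is of the moment at which its call begins. There is no depth.
- job.close_job(): hands the job in, once; it reports no verdict.
Trained networks look in a picture, given as the dict that the camera call returned (one of the last four; its "shot" number tells which), for a name from the list of things; names that differ only in an ending like _2 or _b are one class to them, and where a whole thing is asked for, a point or a joint stands for the part that bears it (a point fixed in the world has none). Each returns a list of dicts, best first, with "confidence" (0 to 1); they miss things now and then, are a little off and sometimes report something else, mostly with a low value. They report only what shows in the picture. A call takes as long as a camera call. They do not tell look-alikes from the thing itself.
- eyes.outline_of(picture, thing): "region" (480x640 bool, what is visible of it) and "position" ([column, row] in pixels, amid what is visible of it).
- eyes.mark_of(picture, thing): "position" ([column, row] in pixels: a listed point, or the origin of a listed thing).
The state is a dict: "time": time; "q": joint angles; "dq": joint speeds; "joint_torque": joint torques, N m; "position": TCP position; "eef_rot": TCP orientation; "ft_force": force on the tool from outside, world axes, zero at the start; "wrist_torque": the same for the moment, N m; "width": finger opening in m.
Only numpy, scipy, OpenCV 4.12 (cv2) and the standard library are available. Lean on these libraries where they do the work, as an engineer would, in place of code of your own. Each camera call takes 0.05 s, during which the arm holds its last target. There are 200 camera calls.

### The job

The yellow slide case is finished with: pick it up, lay it flat on the white ledge of the blue returns box, end-on to the orange flap, and let go of it. Then push it in through the sprung flap until it slides down into the box and the flap swings shut behind it. Leave the green and red cases and the other loose things on the bench where they are.

Things in the scene. Friction and masses are not known exactly. Their poses are not given: they have to be found in the camera images.
- yellow_case_center (a point): Centre (half-way up) of the yellow slide case, a closed rigid plastic box 110 x 56 x 28 mm (its x, y, z), about 0.15 to 0.28 kg, black seam and latch, white paper label on its lid. x is its long axis, z points up out of the lid. It lies lid-up on the bench, anywhere among the other cases. It is to be grasped across its 56 mm width. Either end may go in first.
- green_case_center (a point): Centre of the green slide case, same shape and size as the yellow one, lying on the bench. To be left where it is.
- red_case_center (a point): Centre of the red slide case, same shape and size as the yellow one, lying on the bench. To be left where it is.
- gate (a point): Middle of the gate's threshold: level with the ledge's top surface (150 mm above the bench), in the plane of the box's blue front face. x points level through the opening into the box, y to the left along the face, z up. The opening is 88 mm wide (y -44 to 44) and 61 mm high over the ledge. The flap hangs just behind the face (its front 6 mm in) and opens inward only.
- returns: The fixed returns box, origin on the bench straight below the gate, same axes. Blue front; clear roof, sides and back. Front and roof reach 70 mm over the ledge and 100 mm to either side; the bin is 196 mm deep. The ledge ends 5 mm before the face; a 60 degree metal slide leads down from there: once the case's middle is pushed past that edge it tips and slides in by itself; nothing need reach through the opening.
- ledge (a point): Middle of the top surface of the flat white ledge in front of the gate, 82 mm before the gate face, same axes as the gate. The ledge reaches from 170 mm before the face to 5 mm before it, is 200 mm wide (y -100 to 100), has no rims, stands on two thin legs, and is 150 mm above the bench.
- flap (a joint): Angle of the orange flap (84 wide, 60 mm long, hinged along its top edge, 59 mm over the ledge): 0 hanging shut, growing as it swings inward and up, to 1.5. A light spring (about 0.1 N at the lower edge to start it, about 0.3 N at 1 rad) shuts it. The case lifts it to about 1 rad as it goes in.
- jar: Closed specimen jar with black cap, 60 mm diameter, 85 mm tall, origin at the middle of its underside. Leave alone.
- beaker: Glass beaker, 70 mm diameter, 90 mm tall, origin at the middle of its underside. Leave alone.
- dish: Clear petri dish, 90 mm diameter, 14 mm tall, origin at the middle of its underside. Leave alone.
- pencil: Yellow pencil with red end, 180 mm long, 8 mm thick, lying along its x axis, origin at its underside near mid-length. Leave alone.
Mind the look-alikes: they are no part of the job. What is shaped like the part that bears yellow_case_center but purple is not meant.

How it is judged:
On the way, in this order (a step that is already met when the one before it is completed fails the run):
1. the yellow case lies flat on the ledge, end-on (within 20 degrees), in front of the closed flap, let go of and at rest (angle between the x axis of yellow_case_center and the x axis of gate, either way round below 0.35 rad and angle between yellow_case_center's own z axis and vertical below 0.12 rad and z of yellow_case_center in the frame of gate between 0.008 and 0.02 m and x of yellow_case_center in the frame of gate between -0.17 and -0.03 m and y of yellow_case_center in the frame of gate between -0.1 and 0.1 m and value of joint flap below 0.15 rad and contact force between yellow_case and the fingers below 0.3 N and linear speed of yellow_case below 0.03 m/s), for 0.2 s.
2. the yellow case is in the opening and holds the flap open (value of joint flap above 0.5 rad and x of yellow_case_center in the frame of gate between -0.056 and 0.06 m and contact force between yellow_case and flap above 0.02 N).
At the end, for the whole second after the job is handed in: The yellow case lies at rest inside the returns box, its centre at least 10 mm behind the gate face and at least 30 mm below the ledge's level, the flap is shut again (within 0.08 rad), and the green and red cases, the jar, dish, beaker and pencil are within 30 mm of where they were at the start (x of yellow_case_center in the frame of gate between 0.01 and 0.19 m and y of yellow_case_center in the frame of gate between -0.098 and 0.098 m and z of yellow_case_center in the frame of gate below -0.03 m and value of joint flap below 0.08 rad and linear speed of yellow_case below 0.02 m/s and distance of each of green_case_center, red_case_center, jar, dish, beaker, pencil from where it was at the start of the episode below 0.03 m); the robot touches nothing.
It fails at once if another case or another loose thing is shifted by more than 30 mm (distance of any of green_case_center, red_case_center, jar, dish, beaker, pencil from where it was at the start of the episode above 0.03 m).
It also fails if it takes over 51 s, if anything falls off the work surface, if the arm or the gripper's body presses on something with over 40 N, if the wrist force passes 120 N, or if a joint passes its speed limit or range.

## Working session

There is one attempt and no reset: what is moved stays moved. The work goes in short steps, Python scripts to look and compute and a tool call to move; the robot and the scene stay as the last step left them, time stands still between calls to the robot, and variables do not carry over. Pictures are saved under pics/ and viewed, about 8 in all and at most 12, crops included, and the job is handed in when it is done.

Besides the shell and the picture viewer there is one more tool, called after "Call:" by a JSON object that holds its "fn" and its "kwargs", one argument or row to a line. step_arm: Moves the arm, as the interface text tells. Its arguments: {"type":"object","properties":{"targets":{"type":"string"},"force":{"type":"number"}},"required":["targets"]}

```bash
mkdir -p pics; cat > h.py <<'E'
import numpy as np, cv2
from station import monitor, eyes, job, ctrl
def ray(f,p):
    d=f["R"].T@np.linalg.inv(f["K"])@np.array([p[0],p[1],1.]); return -f["R"].T@f["t"], d
def onplane(f,p,z):
    c,d=ray(f,p); return c+d*(z-c[2])/d[2]
def proj(f,X):
    x=f["K"]@(f["R"]@np.asarray(X,float)+f["t"]); return x[:2]/x[2]
def tri(obs):
    A=np.zeros((3,3));b=np.zeros(3)
    for f,p in obs:
        c,d=ray(f,p);d=d/np.linalg.norm(d);M=np.eye(3)-np.outer(d,d);A+=M;b+=M@c
    return np.linalg.solve(A,b)
def save(f,n): cv2.imwrite("pics/"+n,f["img"][:,:,::-1])
E
python3 - <<'E'
from h import *
np.set_printoptions(precision=4,suppress=True)
F={n:eyes.grab_frame(n) for n in("top","scene")}
for n,f in F.items():
    save(f,n+"0.png"); print(n,"cam",-f["R"].T@f["t"])
    for t,z in(("yellow_case_center",.014),("green_case_center",.014),("red_case_center",.014),("gate",.15),("ledge",.15),("jar",0),("beaker",0),("dish",0),("pencil",0),("returns",0)):
        for r in eyes.mark_of(f,t)[:3]: print(t,np.round(r["position"]),round(r["confidence"],2),onplane(f,r["position"],z))
    for r in eyes.outline_of(f,"yellow_case_center")[:3]:
        c=cv2.findContours(r["region"].astype(np.uint8),0,2)[0]; c=max(c,key=cv2.contourArea)
        b=cv2.boxPoints(cv2.minAreaRect(c)); print("out",r["position"],r["confidence"],[onplane(f,p,.028)[:2] for p in b])
s=monitor.get_state();print(s["time"],s["position"],s["eef_rot"],s["width"])
E
```

```text
top cam [ 0.4304 -0.0576  1.2411]
yellow_case_center [437. 256.] 0.88 [ 0.4899 -0.3361  0.014 ]
yellow_case_center [281. 128.] 0.82 [0.8147 0.0296 0.014 ]
yellow_case_center [320. 200.] 0.8 [ 0.6354 -0.0609  0.014 ]
green_case_center [383. 218.] 0.93 [ 0.5867 -0.2102  0.014 ]
red_case_center [355. 282.] 0.78 [ 0.4341 -0.1383  0.014 ]
gate [189. 196.] 0.89 [0.6309 0.2203 0.15  ]
ledge [204. 232.] 0.69 [0.5518 0.1888 0.15  ]
jar [345. 138.] 0.75 [ 0.7906 -0.127   0.    ]
beaker [422. 159.] 0.77 [ 0.7309 -0.3157  0.    ]
dish [266. 307.] 0.86 [0.3819 0.0759 0.    ]
pencil [157. 334.] 0.47 [0.3261 0.3391 0.    ]
returns [204. 208.] 0.81 [0.6276 0.2215 0.    ]
out [278.7, 128.2] 0.91 [array([0.7936, 0.0937]), array([0.8542, 0.0775]), array([ 0.8221, -0.0334]), array([ 0.7617, -0.0168])]
out [438.8, 256.0] 0.9 [array([ 0.5174, -0.2798]), array([ 0.5531, -0.3278]), array([ 0.4615, -0.3945]), array([ 0.4263, -0.3466])]
out [486.9, 311.7] 0.88 [array([ 0.3093, -0.3865]), array([ 0.4113, -0.4269]), array([ 0.3889, -0.4877]), array([ 0.2871, -0.4469])]
scene cam [ 1.3681 -0.1006  1.2916]
yellow
[... 764 characters left out ...]
.74 [ 0.7302 -0.322   0.    ]
dish [366. 229.] 0.57 [0.3851 0.0813 0.    ]
pencil [456. 208.] 0.64 [0.3281 0.3357 0.    ]
returns [441. 272.] 0.62 [ 0.5355  0.2568 -0.    ]
out [206.1, 263.7] 0.97 [array([ 0.4746, -0.3995]), array([ 0.4278, -0.3563]), array([ 0.534 , -0.2799]), array([ 0.577 , -0.3229])]
out [313.3, 311.1] 0.86 [array([ 0.6717, -0.1241]), array([ 0.5713, -0.0519]), array([ 0.6169, -0.0058]), array([ 0.7139, -0.0788])]
out [247.2, 195.9] 0.85 [array([ 0.3069, -0.2877]), array([ 0.1929, -0.2314]), array([ 0.2401, -0.1817]), array([ 0.3506, -0.2392])]
1.2 [ 0.1181 -0.5116  0.2483] [[ 0.      0.2249 -0.9744]
 [ 0.     -0.9744 -0.2249]
 [-1.     -0.     -0.    ]] 0.08571026388824
```

View pics/top0.png

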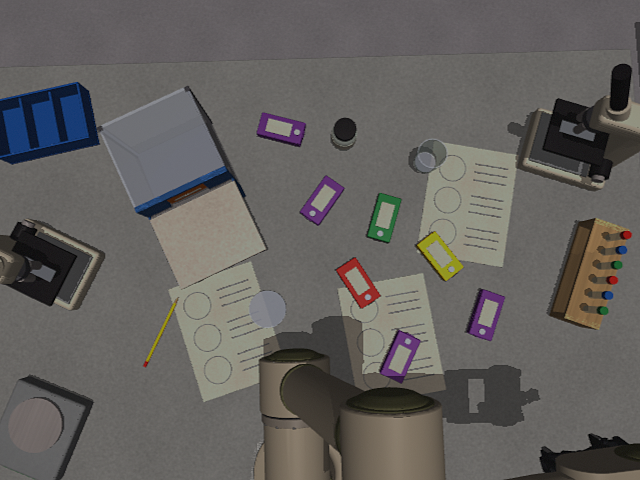

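View pics/scene0.png

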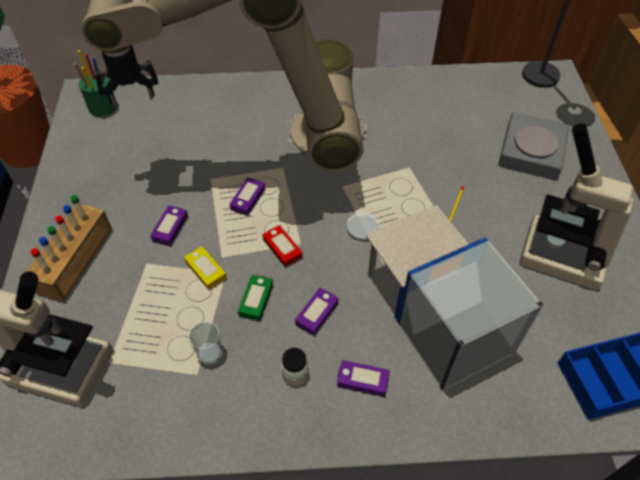

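The top view shows the yellow case at (437,256), long axis about 36°. The lookalikes are purple. The gate is near (190,196) and the ledge near (205,232), heading about 22°. I'll move above the case.

Call:
{"fn": "step_arm", "kwargs": {
  "targets": "-1 60 -43 -200 -10; -1 130 -86 -402 -23; -1 130 -86 -402 -23; -1 130 -86 -402 -23; -1 130 -86 -402 -23; -1 130 -86 -402 -23; -1 130 -86 -402 -23; -1 130 -86 -402 -23",
  "force": 40
}}

```text
time: 2.2
position: [0.4924, -0.3349, 0.1166]
eef_rot: [[-0.001, 0.591, -0.807], [0.002, -0.807, -0.591], [-1.0, -0.002, -0.0]]
ft_force: [-1.1, 0.5, -0.2]
width: 0.0853
```

Call:
{"fn": "step_arm", "kwargs": {
  "targets": "-1 0 0 0 0; -1 0 0 0 0"
}}

```text
time: 2.45
position: [0.4918, -0.3356, 0.1169]
eef_rot: [[-0.001, 0.59, -0.807], [0.002, -0.807, -0.59], [-1.0, -0.002, 0.0]]
ft_force: [-0.1, -0.3, -0.4]
width: 0.0854
```

```bash
python3 - <<'E'
from h import *
np.set_printoptions(precision=4,suppress=True)
s=monitor.get_state();print(s["time"],s["position"],s["eef_rot"])
F={n:eyes.grab_frame(n) for n in("top","scene")}
for n,f in F.items():
    h=cv2.cvtColor(f["img"],cv2.COLOR_RGB2HSV)
    m=cv2.inRange(h,(24,120,60),(34,255,255))
    k,l,st,ce=cv2.connectedComponentsWithStats(m); i=1+np.argmax(st[1:,4])
    c=cv2.findContours((l==i).astype(np.uint8),0,2)[0][0]; b=cv2.boxPoints(cv2.minAreaRect(c))
    P=np.array([onplane(f,p,.02)[:2] for p in b]); print(n,st[i],P.mean(0),[ (np.degrees(np.arctan2(*(P[j]-P[j-1])[::-1])).round(1),np.linalg.norm(P[j]-P[j-1]).round(3)) for j in range(4)])
    # gate frame hypothesis
    for t in("gate","ledge"): 
        for r in eyes.mark_of(f,t)[:1]: print(t,onplane(f,r["position"],.15))
a=np.radians(22);x=np.array([np.cos(a),np.sin(a),0]);y=np.array([-x[1],x[0],0]);g=np.array([.6305,.2203,.15])
out=[]
for n,f in F.items():
    im=f["img"][:,:,::-1].copy()
    Q=[g+u*x+v*y for u,v in((-.17,-.1),(-.17,.1),(0,.1),(0,-.1))]
    cv2.polylines(im,[np.int32([proj(f,q) for q in Q])],True,(0,255,0),1)
    p=proj(f,g-.08*x).astype(int); out.append(cv2.resize(im[max(p[1]-100,0):p[1]+100,p[0]-100:p[0]+100],(400,400)))
cv2.imwrite("pics/gate1.png",np.hstack(out))
cv2.imwrite("pics/ov.png",F["top"]["img"][200:330,370:510,::-1].repeat(4,0).repeat(4,1))
E
```

```text
2.45 [ 0.4918 -0.3356  0.1169] [[-0.0012  0.5902 -0.8072]
 [ 0.0016 -0.8072 -0.5903]
 [-1.     -0.002   0.    ]]
top [417 232  22  22 195] [ 0.524  -0.3158] [(np.float64(36.2), np.float64(0.027)), (np.float64(-53.4), np.float64(0.057)), (np.float64(-143.9), np.float64(0.027)), (np.float64(126.5), np.float64(0.057))]
gate [0.6286 0.2176 0.15  ]
ledge [0.548 0.184 0.15 ]
scene [184 246  40  32 220] [ 0.4923 -0.3438] [(np.float64(-145.2), np.float64(0.116)), (np.float64(134.6), np.float64(0.059)), (np.float64(33.8), np.float64(0.118)), (np.float64(-47.2), np.float64(0.056))]
gate [0.6335 0.2241 0.15  ]
ledge [0.5485 0.194  0.15  ]
```

View pics/gate1.png

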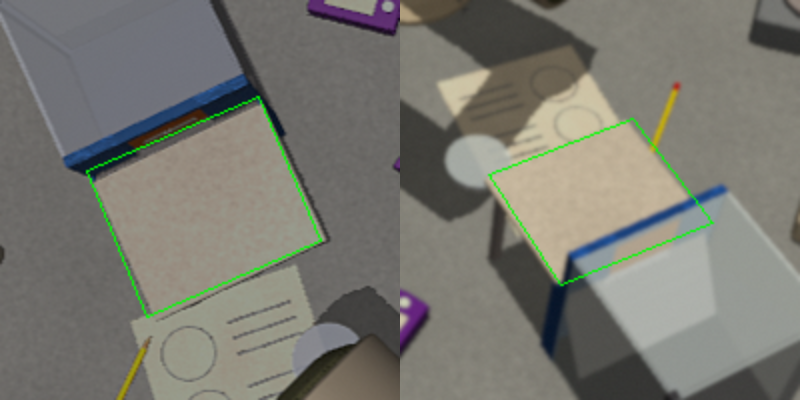

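The projected ledge outline fits in both views, so gate = (0.6305, 0.2203) at 22°. Now I'll go down and grip.

Call:
{"fn": "step_arm", "kwargs": {
  "targets": "-1 35 0 2 0; -1 70 0 2 0; -1 88 0 2 0; -1 96 0 2 0; -1 96 0 2 0; -1 96 0 2 0"
}}

```text
time: 3.5
position: [0.4908, -0.3367, 0.0219]
eef_rot: [[0.0, 0.591, -0.807], [0.0, -0.807, -0.591], [-1.0, -0.0, -0.0]]
ft_force: [-0.2, -0.3, -0.3]
width: 0.0852
```

Call:
{"fn": "step_arm", "kwargs": {
  "targets": "1 0 0 0 0; 1 0 0 0 0; 1 0 0 0 0; 1 0 0 0 0; 1 0 0 0 0; 1 0 0 0 0; 1 0 0 0 0; 1 0 0 0 0",
  "force": 40
}}

```text
time: 4.5
position: [0.4916, -0.3375, 0.0232]
eef_rot: [[0.002, 0.591, -0.807], [-0.002, -0.807, -0.591], [-1.0, 0.003, -0.001]]
ft_force: [0.7, -0.9, 5.7]
width: 0.055
```

Call:
{"fn": "step_arm", "kwargs": {
  "targets": "1 -15 0 0 0; 1 -40 0 0 0; 1 -80 0 0 0; 1 -130 0 0 0; 1 -180 0 0 0; 1 -220 0 0 0; 1 -230 0 0 0; 1 -230 0 0 0"
}}

```text
time: 5.5
position: [0.4908, -0.3369, 0.2525]
eef_rot: [[0.002, 0.591, -0.807], [-0.001, -0.807, -0.591], [-1.0, 0.002, -0.001]]
ft_force: [0.4, 0.4, -2.5]
width: 0.055
```

Call:
{"fn": "step_arm", "kwargs": {
  "targets": "1 0 -30 -27 1; 1 0 -65 -59 3; 1 0 -105 -95 4; 1 0 -145 -132 6; 1 0 -185 -169 7; 1 0 -225 -205 8; 1 0 -265 -242 10; 1 0 -300 -274 11"
}}

```text
time: 6.5
position: [0.5339, 0.0691, 0.2499]
eef_rot: [[-0.002, 0.426, -0.905], [-0.001, -0.905, -0.426], [-1.0, -0.0, 0.002]]
ft_force: [1.0, -0.2, -2.6]
width: 0.0553
```

```bash
cat > d.py <<'E'
import sys
from h import *
# args: gate x, y (m), z world -> tool shifts mm and spin for jaw axis perpendicular to gate x
u,v,z=map(float,sys.argv[1:4]);a=np.radians(22);x=np.array([np.cos(a),np.sin(a),0]);y=np.array([-x[1],x[0],0])
g=np.array([.6305,.2203,0]);s=monitor.get_state();R=s["eef_rot"]
d=R.T@(g+u*x+v*y+[0,0,z]-s["position"]);j=R[:,1]
e=s["position"]-g
print(s["time"],"shift",(d*1000).round(1),"spin",np.degrees(-(np.radians(-68)-np.arctan2(j[1],j[0]))).round(1),"gate xy",e@x,e@y,s["position"][2],s["ft_force"],s["q"].round(2))
E
python3 d.py -.09 0 .2
```

```text
6.5 shift [  49.8 -100.7  -62. ] spin 3.2 gate xy -0.14619835565169717 -0.10403369850244479 0.2499036324104032 [ 0.99145839 -0.18358549 -2.59724613] [-0.09  0.34  1.45 -0.    1.35  1.04]
```

Call:
{"fn": "step_arm", "kwargs": {
  "targets": "1 0 -40 -25 1; 1 0 -80 -50 2; 1 10 -101 -62 3; 1 25 -101 -62 3; 1 45 -101 -62 3; 1 50 -101 -62 3; 1 50 -101 -62 3; 1 50 -101 -62 3"
}}

```text
time: 7.5
position: [0.5472, 0.1865, 0.2004]
eef_rot: [[-0.001, 0.377, -0.926], [-0.001, -0.926, -0.377], [-1.0, 0.0, 0.001]]
ft_force: [0.5, 0.4, -2.8]
width: 0.0551
```

```bash
python3 d.py -.09 0 .174; python3 - <<'E'
from h import *
o=[]
a=np.radians(22);x=np.array([np.cos(a),np.sin(a),0]);y=np.array([-x[1],x[0],0]);g=np.array([.6305,.2203,.15])
for n in("top","scene"):
    f=eyes.grab_frame(n);p=proj(f,g-.08*x).astype(int); o.append(cv2.resize(f["img"][max(p[1]-80,0):p[1]+80,p[0]-80:p[0]+80,::-1],(400,400)))
cv2.imwrite("pics/g2.png",np.hstack(o))
E
```

```text
7.5 shift [26.4 -0.1  0.1] spin 0.2 gate xy -0.08989929205495534 -0.00010806712437700049 0.200350153615101 [ 0.54090175  0.41875888 -2.78703346] [ 0.13  0.47  1.4  -0.    1.27  1.31]
```

View pics/g2.png

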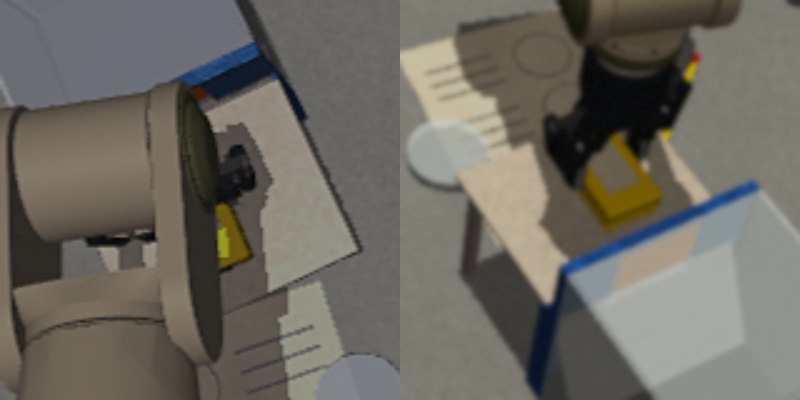

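The case is held level above the ledge, end-on in front of the flap. I'll lower it slowly until the force reading shows contact.

Call:
{"fn": "step_arm", "kwargs": {
  "targets": "1 12 0 0 0; 1 20 0 0 0; 1 24 0 0 0; 1 26 0 0 0; 1 26 0 0 0"
}}

```text
time: 8.22
position: [0.5471, 0.1867, 0.1744]
eef_rot: [[-0.001, 0.378, -0.926], [-0.001, -0.926, -0.378], [-1.0, 0.0, 0.001]]
ft_force: [-0.4, -1.4, -1.8]
width: 0.0552
```

```bash
python3 d.py -.09 0 .173
```

```text
8.225 shift [1.4 0.1 0.1] spin 0.2 gate xy -0.08988956841608885 7.857001371709652e-05 0.17435132069352355 [-0.3920965  -1.36577835 -1.78802134] [ 0.13  0.49  1.43 -0.    1.22  1.31]
```

Call:
{"fn": "step_arm", "kwargs": {
  "targets": "1 1 0 0 0; 1 2 0 0 0; 1 2 0 0 0"
}}

```text
time: 8.6
position: [0.5472, 0.1867, 0.1732]
eef_rot: [[-0.0, 0.378, -0.926], [-0.001, -0.926, -0.378], [-1.0, 0.001, 0.0]]
ft_force: [-3.7, 0.1, 5.9]
width: 0.0552
```

Call:
{"fn": "step_arm", "kwargs": {
  "targets": "0.2 0 0 0 0; -0.3 0 0 0 0; -1 0 0 0 0; -1 0 0 0 0; -1 0 0 0 0; -1 0 0 0 0; -1 0 0 0 0; -1 0 0 0 0"
}}

```text
time: 9.6
position: [0.5473, 0.1867, 0.1732]
eef_rot: [[-0.0, 0.378, -0.926], [-0.001, -0.926, -0.378], [-1.0, 0.001, 0.0]]
ft_force: [-0.5, 0.2, 0.0]
width: 0.0852
```

Call:
{"fn": "step_arm", "kwargs": {
  "targets": "-1 -15 0 0 0; -1 -40 0 0 0; -1 -70 0 0 0; -1 -70 0 50 0; -1 -70 0 85 0; -1 -70 0 85 0; -1 -70 0 85 0"
}}

```text
time: 10.48
position: [0.4693, 0.1548, 0.2441]
eef_rot: [[0.002, 0.378, -0.926], [-0.001, -0.926, -0.378], [-1.0, 0.001, -0.001]]
ft_force: [0.4, -0.3, -0.1]
width: 0.0855
```

```bash
python3 d.py -.175 0 .19; python3 - <<'E'
from h import *
o=[]
a=np.radians(22);x=np.array([np.cos(a),np.sin(a),0]);y=np.array([-x[1],x[0],0]);g=np.array([.6305,.2203,.15])
for n in("top","scene"):
    f=eyes.grab_frame(n);p=proj(f,g-.08*x).astype(int)
    for r in eyes.mark_of(f,"yellow_case_center"):
        X=onplane(f,r["position"],.164)-g
        if abs(X@x)<.25 and abs(X@y)<.15: print(n,r["confidence"],X@x,X@y)
    o.append(cv2.resize(f["img"][max(p[1]-80,0):p[1]+80,p[0]-80:p[0]+80,::-1],(400,400)))
cv2.imwrite("pics/g3.png",np.hstack(o))
E
```

```text
10.475 shift [54.1 -0.4  1.1] spin 0.2 gate xy -0.17397544182765626 -0.0003522050420349558 0.24411524383209698 [ 0.38775778 -0.33956575 -0.11728203] [ 0.08  0.25  1.6  -0.    1.3   1.27]
top 0.65 -0.08834994637159062 0.0004083153476916363
scene 0.66 -0.0936146474145307 0.0014630796034427564
```

View pics/g3.png

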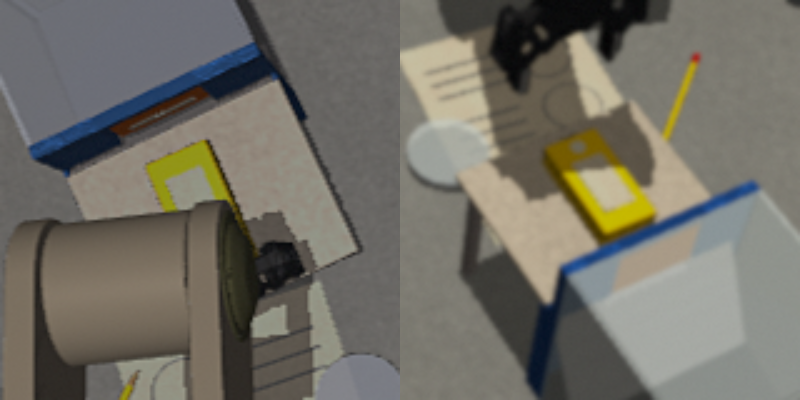

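Call:
{"fn": "step_arm", "kwargs": {
  "targets": "0.5 0 0 3 0; 0.5 0 0 3 0; 0.5 20 0 3 0; 0.5 45 0 3 0; 0.5 60 0 3 0; 0.5 66 0 3 0; 0.5 66 0 3 0; 0.5 66 0 3 0"
}}

```text
time: 11.68
position: [0.4667, 0.1537, 0.1779]
eef_rot: [[0.001, 0.378, -0.926], [-0.001, -0.926, -0.378], [-1.0, 0.001, -0.001]]
ft_force: [-0.1, 0.0, -0.0]
width: 0.0216
```

Call:
{"fn": "step_arm", "kwargs": {
  "targets": "0.5 0 0 -8 0; 0.5 0 0 -16 0; 0.5 0 0 -24 0; 0.5 0 0 -32 0; 0.5 0 0 -40 0; 0.5 0 0 -48 0; 0.5 0 0 -56 0; 0.5 0 0 -60 0"
}}

```text
time: 12.68
position: [0.5225, 0.1765, 0.1778]
eef_rot: [[0.001, 0.378, -0.926], [-0.001, -0.926, -0.378], [-1.0, 0.001, -0.0]]
ft_force: [-5.3, -1.7, 4.0]
width: 0.0216
```

```bash
python3 d.py -.06 0 .178; python3 - <<'E'
from h import *
o=[]
a=np.radians(22);x=np.array([np.cos(a),np.sin(a),0]);g=np.array([.6305,.2203,.15])
for n in("top","scene"):
    f=eyes.grab_frame(n);p=proj(f,g-.04*x).astype(int)
    o.append(cv2.resize(f["img"][max(p[1]-80,0):p[1]+80,p[0]-80:p[0]+80,::-1],(400,400)))
cv2.imwrite("pics/g4.png",np.hstack(o))
E
```

```text
12.675 shift [ -0.2   0.  -56.5] spin 0.2 gate xy -0.11650298085847967 -0.0001608866007582868 0.1777925849427991 [-5.25619783 -1.67759187  4.004648  ] [ 0.11  0.43  1.52 -0.    1.19  1.3 ]
```

View pics/g4.png

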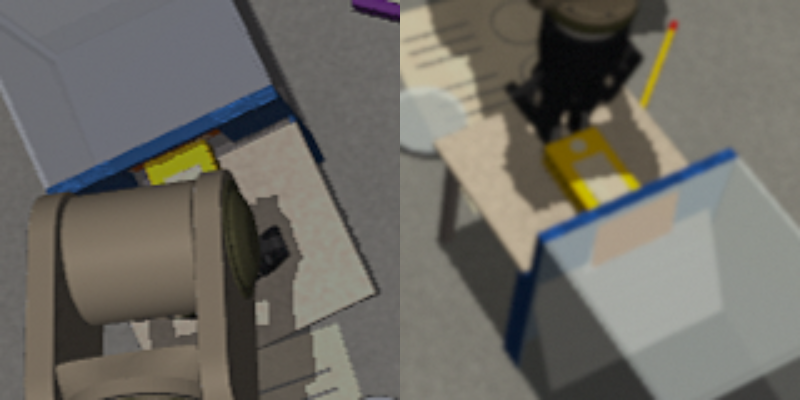

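Call:
{"fn": "step_arm", "kwargs": {
  "targets": "0.5 0 0 -5 0; 0.5 0 0 -10 0; 0.5 0 0 -15 0; 0.5 0 0 -15 0"
}}

```text
time: 13.28
position: [0.5371, 0.1824, 0.1776]
eef_rot: [[0.003, 0.378, -0.926], [0.0, -0.926, -0.378], [-1.0, 0.001, -0.003]]
ft_force: [-0.1, 0.6, -0.2]
width: 0.0215
```

```bash
python3 d.py -.06 0 .178; python3 - <<'E'
from h import *
o=[]
a=np.radians(22);x=np.array([np.cos(a),np.sin(a),0]);g=np.array([.6305,.2203,.15])
for n in("top","scene"):
    f=eyes.grab_frame(n);p=proj(f,g).astype(int)
    o.append(cv2.resize(f["img"][max(p[1]-60,0):p[1]+60,p[0]-60:p[0]+60,::-1],(400,400),interpolation=cv2.INTER_CUBIC))
cv2.imwrite("pics/g5.png",np.hstack(o))
E
```

```text
13.275 shift [ -0.3   0.  -40.7] spin 0.2 gate xy -0.10074348799411147 -0.00012720435903136636 0.17760769331563162 [-0.09897609  0.61178293 -0.16618116] [ 0.12  0.47  1.47 -0.    1.2   1.3 ]
```

View pics/g5.png

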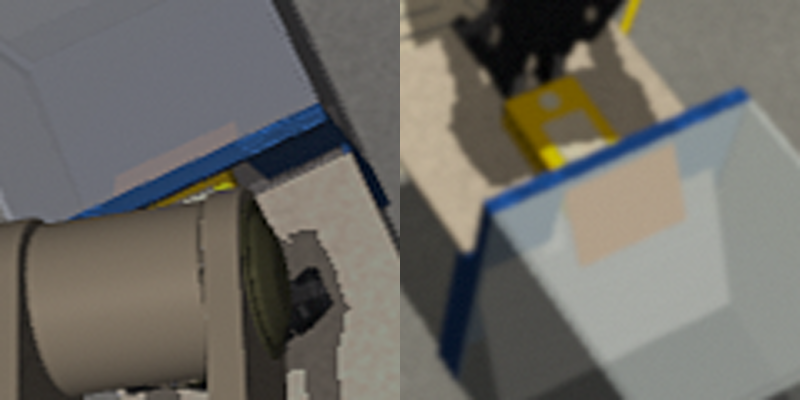

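The flap is swinging open and the push force is low, so I'll keep pushing.

Call:
{"fn": "step_arm", "kwargs": {
  "targets": "0.5 0 0 -6 0; 0.5 0 0 -12 0; 0.5 0 0 -18 0; 0.5 0 0 -24 0; 0.5 0 0 -30 0; 0.5 0 0 -36 0; 0.5 0 0 -42 0; 0.5 0 0 -46 0"
}}

```text
time: 14.38
position: [0.5798, 0.1998, 0.178]
eef_rot: [[0.003, 0.378, -0.926], [-0.0, -0.926, -0.378], [-1.0, 0.001, -0.002]]
ft_force: [-5.5, -1.7, 5.0]
width: 0.0215
```

```bash
python3 d.py -.06 0 .178; python3 - <<'E'
from h import *
o=[]
a=np.radians(22);x=np.array([np.cos(a),np.sin(a),0]);g=np.array([.6305,.2203,.15])
for n in("top","scene"):
    f=eyes.grab_frame(n);p=proj(f,g+.04*x).astype(int)
    o.append(cv2.resize(f["img"][max(p[1]-70,0):p[1]+70,p[0]-70:p[0]+70,::-1],(400,400),interpolation=cv2.INTER_CUBIC))
cv2.imwrite("pics/g6.png",np.hstack(o))
E
```

```text
14.375 shift [-0.   0.   5.3] spin 0.2 gate xy -0.054714231790369536 2.7230097646749314e-05 0.17798682936631366 [-5.48685277 -1.72170903  5.02572886] [ 0.14  0.56  1.31 -0.    1.26  1.32]
```

View pics/g6.png

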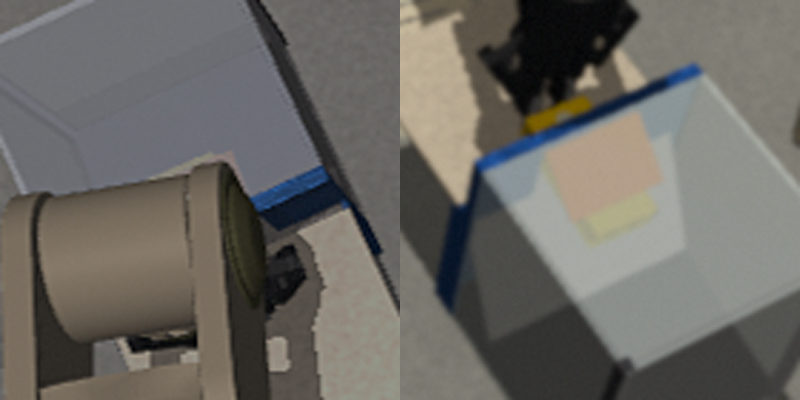

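Call:
{"fn": "step_arm", "kwargs": {
  "targets": "0.5 0 0 -5 0; 0.5 0 0 -10 0; 0.5 0 0 -14 0; 0.5 0 0 -14 0; 0.5 0 0 -14 0; 0.5 0 0 -14 0"
}}

```text
time: 15.22
position: [0.593, 0.2052, 0.1778]
eef_rot: [[0.004, 0.378, -0.926], [0.0, -0.926, -0.378], [-1.0, 0.001, -0.004]]
ft_force: [-0.5, -0.0, -0.8]
width: 0.0213
```

```bash
python3 d.py -.06 0 .178; python3 - <<'E'
from h import *
o=[]
a=np.radians(22);x=np.array([np.cos(a),np.sin(a),0]);g=np.array([.6305,.2203,.15])
for n in("top","scene"):
    f=eyes.grab_frame(n);p=proj(f,g+.04*x).astype(int)
    o.append(cv2.resize(f["img"][max(p[1]-70,0):p[1]+70,p[0]-70:p[0]+70,::-1],(400,400),interpolation=cv2.INTER_CUBIC))
cv2.imwrite("pics/g7.png",np.hstack(o))
E
```

```text
15.225 shift [-0.3 -0.  19.5] spin 0.2 gate xy -0.04047080295065341 5.7583355826071096e-05 0.17780167264792612 [-0.47548431 -0.02290101 -0.7536243 ] [ 0.15  0.59  1.26 -0.    1.28  1.33]
```

View pics/g7.png

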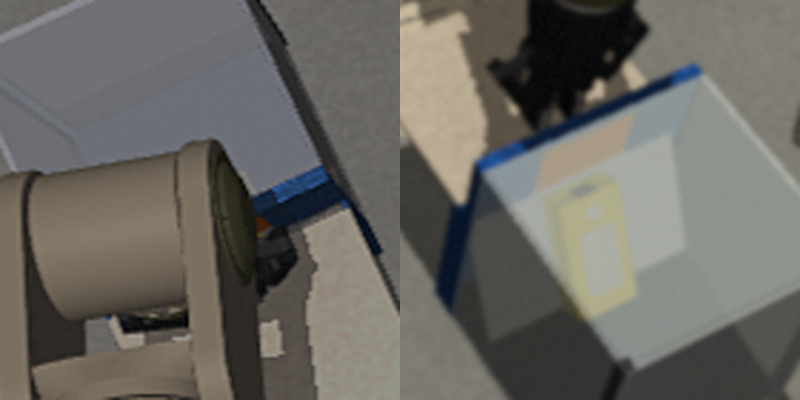

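The case has dropped into the box and the flap has swung shut. I'll back the arm away and check.

Call:
{"fn": "step_arm", "kwargs": {
  "targets": "0.5 0 0 25 0; 0.5 0 0 60 0; 0.5 -40 0 90 0; 0.5 -80 0 110 0; 0.5 -100 0 110 0; 0.5 -100 0 110 0; 0.5 -100 0 110 0; 0.5 -100 0 110 0"
}}

```text
time: 16.32
position: [0.4906, 0.1636, 0.2762]
eef_rot: [[0.002, 0.378, -0.926], [0.0, -0.926, -0.378], [-1.0, 0.0, -0.002]]
ft_force: [-0.6, -0.4, -0.4]
width: 0.0216
```

```bash
python3 - <<'E'
from h import *
for n in("top","scene"):
    f=eyes.grab_frame(n)
    if n=="scene": save(f,"g8.png")
    for t,z in(("green_case_center",.014),("red_case_center",.014),("jar",0),("beaker",0),("dish",0),("pencil",0)):
        for r in eyes.mark_of(f,t)[:2]: print(n,t,round(r["confidence"],2),onplane(f,r["position"],z).round(3))
s=monitor.get_state();print(s["time"],s["position"],s["ft_force"])
E
```

```text
top green_case_center 0.6 [ 0.589 -0.205  0.014]
top red_case_center 0.8 [ 0.438 -0.141  0.014]
top jar 0.92 [ 0.797 -0.127  0.   ]
top beaker 0.86 [ 0.722 -0.32   0.   ]
top dish 0.95 [0.382 0.068 0.   ]
scene green_case_center 0.78 [ 0.594 -0.215  0.014]
scene red_case_center 0.9 [ 0.443 -0.143  0.014]
scene jar 0.9 [ 0.788 -0.126  0.   ]
scene beaker 0.74 [ 0.725 -0.323  0.   ]
scene dish 0.79 [0.392 0.07  0.   ]
scene dish 0.24 [ 0.727 -0.326  0.   ]
scene pencil 0.62 [0.328 0.323 0.   ]
17.025 [0.49075766 0.16359593 0.2774329 ] [-0.79797014 -0.0807014   0.45595619]
```

View pics/g8.png

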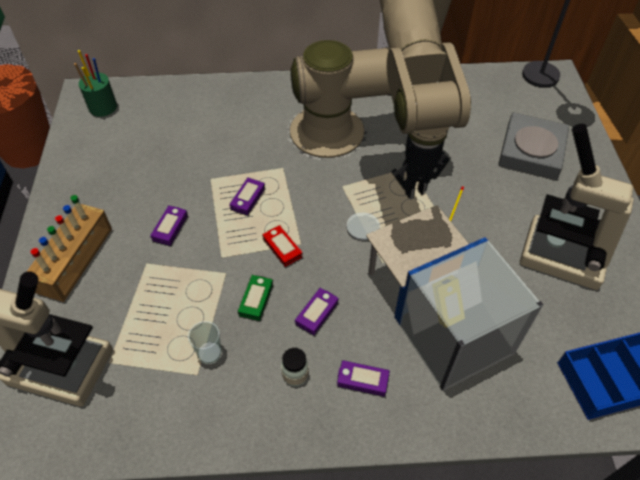

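```bash
python3 -c "
from station import job;print(job.close_job())"
```

```text
the job is handed in; nothing more can be done
None
```

The yellow case is in the returns box, and the job was handed in at about 17 s of the 51 s allowed. I gripped it across its width, set it flat and end-on on the ledge, let go, and pushed it through the flap with the part-closed fingers. It then tipped and slid down by itself.

- **Case and flap:** the last picture shows the case lying in the bin, the flap hanging shut, and the arm clear of everything. I judged this from the pictures and did not measure the case's depth or the flap's angle.
- **Other things on the bench:** the green and red cases, jar, beaker and dish measured within about 12 mm of where they started, which is within the networks' scatter. The pencil was found in only one of the two final views. It read about 13 mm off there, but it looks unmoved in the picture.
- **Forces:** the readings I saw stayed under about 8 N. The push showed two moments of about 6–7 N, as the case met the flap and just before it tipped.

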